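# Put the black thread away in the push-push tray

### The arm

A 6-joint arm with a two-finger parallel gripper is mounted at the origin on the work surface; the furniture and walls round the work are solid. World frame = base frame: x ahead of the robot, y to its left, z up, the work surface at z = 0. Lengths are in m, angles in degrees, forces in N, time in s.
With the tool pointing down it reaches from about 0.25 to 0.725 m from the base axis. Payload 9.7 kg.
Tool frame: the origin (TCP) lies at the very end of the fingers, on their centre line; the grasp point (between the pads) lies 19 mm behind it; z points along the fingers, y is the direction in which the jaws open and shut (so a half turn about z gives the same grasp; the last joint's range is limited). The gripper opens to 85 mm and grips with 20 to 120 N. Pads are 22 mm wide; open, the fingers measure 114 mm over their backs; the gripper's body (76 mm by 85 mm) begins 54 mm behind the grasp point. The pads swing forward as they close: fully open they stand 13 mm farther back than shut.
Start: joints at [-72.422, 4.979, 10.078, 95.1, 0, 90], TCP at [0.166, -0.524, 0.231] pointing down, gripper open.
Joint ranges: [-179.16, 179.16], [-48.56, 103.87], [-65.8, 70.77], [-126.05, 130.52], [-82.76, 87.17], [-180, 180]. Speed limits (degrees/s): [127.2, 127.2, 147.25, 180, 180, 180].

### API

Orientations are given as [roll, pitch, yaw] about the fixed x, y, z axes, in that order (R = Rz(yaw) Ry(pitch) Rx(roll)).
In Python, from workcell import bot, camera, ticket gives the robot as it stands.
- The arm moves only by the shell command python3 -m jog 'ROWS' [FORCE]. ROWS is a JSON object of lists of equal length, an entry for each row: "turn": the turn, a rotation vector about the world's x, y, z each as a share of 8 degrees, from -1 to 1, a list of three; "delta_pos": the shift along the world's x, y, z each as a share of 50 mm, from -1 to 1, a list of three; "hand": the opening, from -1 (shut) to 1 (fully open). A call has exactly 10 rows; each row shifts and turns the commanded pose from where the row before left it; what a row does not reach is not made up. A row lasts 1/10 s, in which the tool goes at most 50 mm and 8.59 degrees, less where a joint would pass 70% of its speed; a pose out of reach is approached as far as the arm can. A call with a number of a shift or a turn outside -1 to 1 is refused whole. A call with a gripper value outside its range is refused whole. The fingers move at their own pace and stop on an object; FORCE is the grip in N (left out, the last holds). Time passes only in rows, so rows that do not move let the fingers close, or fill a call up. It gives the time, the measured TCP pose, the force and the opening at its end, in the units of the state.
- bot.get_obs(): the state, without advancing time (a new reading comes with each control period).
- camera(name): name is "side" or "top"; returns a dict with "frame" (420x560x3 uint8, red, green, blue), "range_z" (420x560 float32, m along the optical axis (not along the pixel's ray), 0 where there is no reading), "fx", "fy", "cx", "cy" (pixels), "extrinsics" (4x4, takes a point from world to camera coordinates). Camera axes: x right, y up, looking along -z (the intrinsics and any distortion apply to the point x, -y, -z); pixel columns grow to the right and rows downward; lengths in m; the calibration is good to about 2 mm. A picture is of the moment at which its call begins.
- ticket.job_done(): hands the job in, once; it reports no verdict.
The state is a dict: "time": time; "q": joint angles; "qd": joint speeds; "joint_efforts": joint torques, N m; "ee_pos": TCP position; "tcp_rot": TCP orientation; "wrist_force": force on the tool from outside, world axes, zero at the start; "torque": the same for the moment, N m; "opening": finger opening in m.
Only numpy, scipy, OpenCV 4.12 (cv2) and the standard library are available. Lean on these libraries where they do the work, as an engineer would, in place of code of your own. Each camera call takes 0.05 s, during which the arm holds its last target.

### The job

Stand the spool of black thread upright in the open tray of the little cabinet, then push the tray in by its green front until its push-push catch has taken hold, and let go: the tray must stay in by itself with the spool standing in it. Press gently and never force the tray against its stop, and leave the spool of natural-coloured thread where it stands.

Things in the scene. Friction and masses are not known exactly. Their poses are not given: they have to be found in the camera images.
- black_spool: Black thread on a wooden spool, 45 mm diameter, 50 mm high, 50 g, standing upright on the bench to one side of the cabinet. Origin: centre of its underside; z up its axis. The two spools change sides from run to run.
- natural_spool: Light brown waxed thread on a wooden spool, 53 mm diameter, 62 mm high, standing on the bench on the other side. Leave it alone: it must not be moved by more than 30 mm. Origin: centre of its underside.
- cabinet: Low cabinet of light wood, 140 deep (x) x 150 wide (y) x 85 mm high, fixed to the bench. Origin: centre of its underside; x points from front to back (the way the tray is pushed in), y left, z up. A push-push catch is hidden inside; its depth is adjustable and differs by up to 16 mm from run to run, so it must be found by feel. Pressing a caught tray once more frees it.
- tray_front (a point): The tray's green front board, 12 mm thick, 148 wide, 77 mm high (4 to 81 mm above the bench), with a small brass card frame. It faces the robot. Origin: middle of its outer face; axes as the cabinet's. Push here, along +x; more than 25 N on it is forcing it.
- tray_place (a point): Centre of the part of the tray floor that lies open behind the front board, 18 mm above the bench and 45 mm behind the board's outer face; axes as the cabinet's. The tray is 116 mm wide inside, its side walls rise 14 mm above the floor, and 57 mm high things pass into the cabinet. The spool may stand anywhere on that floor.
- tray (a joint): How far the tray is out, m: 0 = front board against the cabinet, 0.078 = fully out; starts at 0.064 to 0.076. Friction 0.5 N; over about the last 45 to 50 mm springs push back with 3 to 10 N, then a rubber buffer (8 N per mm) tells that it is fully pressed: 13 N is enough. Let go there, and it springs back 9 to 13 mm and stays, at 0.012 to 0.031. Let go too early, and it is thrown out beyond 0.045.
Not all that is in view belongs to the job. What is shaped like the cabinet but turquoise is not meant.

How it is judged:
By the outcome, as a careful person would: the job done as asked, in the order asked, and still so for the second after the job is handed in, with the robot touching nothing.
It also fails if it takes over 59 s, if anything falls off the work surface, if the arm or the gripper's body presses on something with over 40 N, if the wrist force passes 120 N, or if a joint passes its speed limit or range.

## Working session

There is one attempt and no reset: what is moved stays moved. The work goes in short steps, Python scripts to look and compute and a shell command to move; the robot and the scene stay as the last step left them, time stands still between calls to the robot, and variables do not carry over. Pictures are saved under pics/ and viewed, and the job is handed in when it is done.

```bash
ls; mkdir -p pics; cat > h.py <<'E'
from workcell import bot,camera,ticket
import numpy as np,cv2,json
def snap(n,f):
    c=camera(n); cv2.imwrite('pics/'+f,cv2.cvtColor(c['frame'],cv2.COLOR_RGB2BGR)); np.savez('pics/'+f+'.npz',**c); return c
def pts(c):
    z=c['range_z']; v,u=np.mgrid[0:z.shape[0],0:z.shape[1]]
    P=np.stack([(u-c['cx'])/c['fx']*z,-(v-c['cy'])/c['fy']*z,-z],-1)
    E=np.linalg.inv(c['extrinsics']); return P@E[:3,:3].T+E[:3,3]
E
python3 - <<'E'
from h import *
for n in('top','side'):
    c=snap(n,n+'1.png'); print(n,[k for k in c],c['fx'],c['fy'],c['cx'],c['cy'],np.linalg.inv(c['extrinsics']).round(3).tolist())
print(bot.get_obs())
E
```

```text
pics
top ['frame', 'range_z', 'fx', 'fy', 'cx', 'cy', 'extrinsics'] 506.6933368190573 506.6933368190573 282.7907844326927 206.4566355317928 [[-0.025, 0.99, -0.137, 0.327], [-1.0, -0.024, 0.009, -0.009], [0.005, 0.138, 0.99, 1.173], [0.0, 0.0, 0.0, 1.0]]
side ['frame', 'range_z', 'fx', 'fy', 'cx', 'cy', 'extrinsics'] 408.98265095895385 408.98265095895385 288.60545398141244 217.04550667267705 [[-0.969, 0.147, -0.197, 0.264], [-0.246, -0.626, 0.74, 0.827], [-0.015, 0.765, 0.643, 0.799], [0.0, 0.0, 0.0, 1.0]]
{'time': 0.1, 'q': array([-7.24212649e+01,  5.00844574e+00,  1.00383187e+01,  9.50979444e+01,
        2.46046857e-03,  8.99989342e+01]), 'qd': array([-0.08183886, -0.14313308, -0.0193171 ,  0.03224481, -0.12528246,
        0.0762315 ]), 'joint_efforts': array([ 9.08831043e-05, -5.21561372e+01,  4.65652049e+01,  1.60157861e-02,
       -5.41572308e-05,  1.59085494e-05]), 'ee_pos': array([ 0.16606099, -0.52412493,  0.23064313]), 'tcp_rot': array([-1.79931929e+02, -2.46173312e-03,  1.75797980e+01]), 'wrist_force': array([-0.09336656,  0.86923466, -0.25257959]), 'torque': array([-0.030754  ,  0.07333623,  0.00390461]), 'opening': 0.08511625826902641}
```

View pics/top1.png

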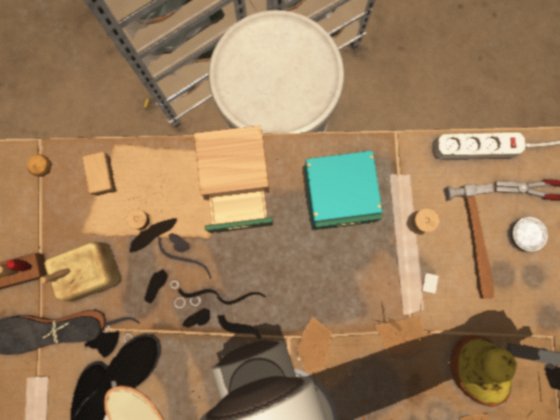

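View pics/side1.png

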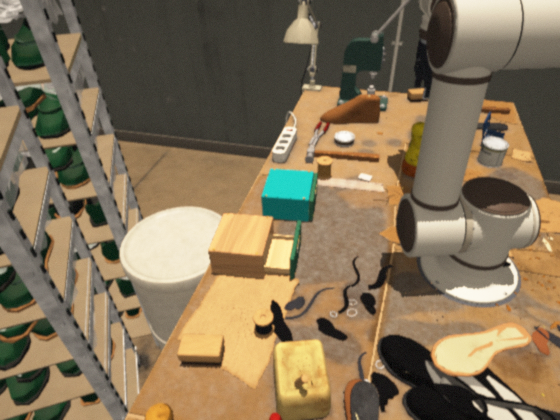

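The top picture shows the cabinet at about (233,165) with its tray and green front at (238,224). The small spool is at (138,219), and the side view at (264,321) shows its thread is black. The natural spool is at (427,220) and the turquoise decoy at (343,188).

```bash
python3 - <<'E'
from h import *
c=dict(np.load('pics/top1.png.npz')); P=pts(c); 
img=c['frame']
def reg(u0,u1,v0,v1): return P[v0:v1,u0:u1].reshape(-1,3), img[v0:v1,u0:u1].reshape(-1,3)
# spools: top points
for nm,r,z0,z1 in(('black',(120,156,202,238),.042,.058),('nat',(408,448,200,242),.054,.07)):
    p,_=reg(*r); m=(p[:,2]>z0)&(p[:,2]<z1); q=p[m]
    (cx,cy),rad=cv2.minEnclosingCircle(q[:,:2].astype(np.float32)); print(nm,m.sum(),cx,cy,rad,np.median(q[:,2]),q.min(0),q.max(0))
# cabinet
p,col=reg(185,285,115,245)
m=(p[:,2]>.078)&(p[:,2]<.092)
hsv=cv2.cvtColor(img,cv2.COLOR_RGB2HSV)[115:245,185:285].reshape(-1,3)
g=(hsv[:,0]>40)&(hsv[:,0]<95)&(hsv[:,1]>80)
for nm,mm in(('cab',m&~g&(p[:,0]>.38)),('front',(p[:,2]>.06)&g),('floor',(p[:,2]>.01)&(p[:,2]<.026)&~g)):
    q=p[mm].astype(np.float32)
    print(nm,mm.sum(),cv2.minAreaRect(q[:,:2]),np.median(q[:,2]), cv2.boxPoints(cv2.minAreaRect(q[:,:2])).round(3).tolist())
q=P[100:330,100:420].reshape(-1,3);
s=dict(np.load('pics/side1.png.npz'));Q=pts(s)
for nm,(u,v) in(('b',(264,321)),('n',(323,168)),('f',(297,248))): print(nm,Q[v-4:v+5:2,u].round(3).tolist())
p=Q[300:345,248:282].reshape(-1,3);m=(p[:,2]>.043)&(p[:,2]<.06);print(cv2.minEnclosingCircle(p[m][:,:2].astype(np.float32)),m.sum())
E
python3 - <<'E'
import cv2
a=cv2.imread('pics/top1.png');b=cv2.imread('pics/side1.png')
cv2.imwrite('pics/z1.png',cv2.hconcat([cv2.resize(a[110:250,80:290],(400,267),interpolation=2)[:260],cv2.resize(b[190:370,170:360],(400,379))[:260]]))
E
```

```text
black 328 0.4637615978717804 0.3096683919429779 0.023167673498392105 0.0485003094165789 [0.44178296 0.28674617 0.04257359] [0.48523258 0.33189773 0.05389648]
nat 458 0.4438802897930145 -0.3357773423194885 0.02748308889567852 0.06086083192238201 [ 0.4183718  -0.36254898  0.05443578] [ 0.47051989 -0.31030788  0.06631167]Traceback (most recent call last):
  File "<stdin>", line 16, in <module>
cv2.error: OpenCV(4.12.0) /io/opencv/modules/imgproc/src/convhull.cpp:143: error: (-215:Assertion failed) total >= 0 && (depth == CV_32F || depth == CV_32S) in function 'convexHull'
```

View pics/z1.png

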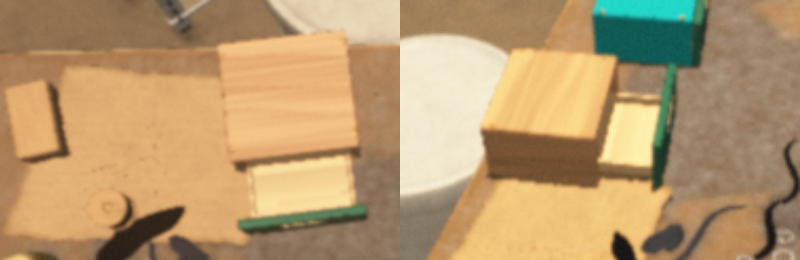

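```bash
python3 - <<'E'
from h import *
c=dict(np.load('pics/top1.png.npz')); P=pts(c); img=c['frame']
p=P[115:245,185:285].reshape(-1,3).astype(np.float32)
hsv=cv2.cvtColor(img,cv2.COLOR_RGB2HSV)[115:245,185:285].reshape(-1,3)
g=(hsv[:,0]>40)&(hsv[:,0]<95)&(hsv[:,1]>80)
print(g.sum(), np.percentile(p[g],[0,5,50,95,100],axis=0).round(3).tolist())
z=p[:,2]
for nm,mm in(('cab',(z>.078)&(z<.092)&~g),('front',(z>.06)&g),('floor',(z>.01)&(z<.026)&~g)):
    q=p[mm]; print(nm,len(q))
    if len(q)>5: 
        r=cv2.minAreaRect(np.ascontiguousarray(q[:,:2])); print(r,np.median(q[:,2]),cv2.boxPoints(r).round(3).tolist())
s=dict(np.load('pics/side1.png.npz'));Q=pts(s).astype(np.float32)
p=Q[300:345,248:282].reshape(-1,3);m=(p[:,2]>.043)&(p[:,2]<.06);print(cv2.minEnclosingCircle(np.ascontiguousarray(p[m][:,:2])),m.sum())
hs=cv2.cvtColor(s['frame'],cv2.COLOR_RGB2HSV)[215:285,270:310].reshape(-1,3);p=Q[215:285,270:310].reshape(-1,3)
g=(hs[:,0]>40)&(hs[:,0]<95)&(hs[:,1]>80)&(p[:,2]>.06);q=p[g];r=cv2.minAreaRect(np.ascontiguousarray(q[:,:2]));print('sidefront',r,cv2.boxPoints(r).round(3).tolist())
p=Q[205:290,200:310].reshape(-1,3);hs=cv2.cvtColor(s['frame'],cv2.COLOR_RGB2HSV)[205:290,200:310].reshape(-1,3);g=(hs[:,0]<35)&(p[:,2]>.08)&(p[:,2]<.092);q=p[g];r=cv2.minAreaRect(np.ascontiguousarray(q[:,:2]));print('sidecab',r,cv2.boxPoints(r).round(3).tolist())
E
```

```text
12 [[0.435, 0.015, 0.061], [0.435, 0.042, 0.068], [0.439, 0.091, 0.077], [0.444, 0.116, 0.081], [0.445, 0.118, 0.081]]
cab 4493
((0.5469806790351868, 0.09040987491607666), (0.21885450184345245, 0.14995478093624115), 5.823309421539307) 0.0836986 [[0.4309999942779541, 0.15399999916553497], [0.44600000977516174, 0.004999999888241291], [0.6629999876022339, 0.027000000700354576], [0.6480000019073486, 0.17599999904632568]]
front 12
((0.442989706993103, 0.06695709377527237), (0.006580748129636049, 0.10409881174564362), 5.840802192687988) 0.07746691 [[0.4339999854564667, 0.11800000071525574], [0.4449999928474426, 0.014999999664723873], [0.4519999921321869, 0.01600000075995922], [0.4410000145435333, 0.11900000274181366]]
floor 1588
((0.4789436459541321, 0.08266641944646835), (0.09845151752233505, 0.14667876064777374), 6.877734184265137) 0.017124226 [[0.42100000381469727, 0.15000000596046448], [0.4390000104904175, 0.004000000189989805], [0.5370000004768372, 0.01600000075995922], [0.5189999938011169, 0.16099999845027924]]
((0.4659828245639801, 0.3099004030227661), 0.023228719830513) 288
sidefront ((0.4455803632736206, 0.08217769116163254), (0.010337788611650467, 0.1467961072921753), 6.296879291534424) [[0.4320000112056732, 0.1550000011920929], [0.4480000138282776, 0.008999999612569809], [0.45899999141693115, 0.009999999776482582], [0.4429999887943268, 0.15600000321865082]]
sidecab ((0.5542609691619873, 0.09215739369392395), (0.2079109400510788, 0.15407337248325348), 6.382743835449219) [[0.44200000166893005, 0.15700000524520874], [0.46000000834465027, 0.004000000189989805], [0.6660000085830688, 0.027000000700354576], [0.6489999890327454, 0.18000000715255737]]
```

```bash
python3 - <<'E'
from h import *
c=dict(np.load('pics/top1.png.npz')); P=pts(c)
# heights near black spool
b=P[195:260,110:185]
for y in np.arange(.24,.40,.01):
    r=[]
    for x in np.arange(.42,.52,.01):
        m=(abs(b[...,0]-x)<.005)&(abs(b[...,1]-y)<.005); r.append(int(1000*b[m][:,2].max()) if m.any() else -9)
    print(round(y,2),r)
def pr(c,p):
    q=c['extrinsics']@np.r_[p,1]; return c['cx']+c['fx']*q[0]/-q[2], c['cy']-c['fy']*q[1]/-q[2]
print(pr(c,[.166,-.524,.231]),pr(dict(np.load('pics/side1.png.npz')),[.166,-.524,.231]))
# max heights in corridor of travel
m=(P[...,0]>.1)&(P[...,0]<.7)&(P[...,1]>-.6)&(P[...,1]<.5)&(P[...,2]>.13)
print(m.sum(), P[m][::200].round(2).tolist())
E
```

```text
0.24 [6, 7, 6, 6, 5, 8, 6, 3, 3, 2, 4]
0.25 [4, 6, 5, 6, 5, 5, 2, 3, 2, 2, 4]
0.26 [2, 1, 3, 3, 7, 3, 2, 3, 1, 2, 2]
0.27 [6, 6, 5, 6, 6, 2, 5, 1, 4, 2, 3]
0.28 [2, 5, 4, 7, 3, 3, 3, 4, 3, 2, 3]
0.29 [5, 5, 3, 51, 51, 52, 50, 5, 5, 3, 3]
0.3 [5, 3, 51, 53, 52, 51, 51, 45, 4, 3, 1]
0.31 [6, 7, 53, 52, 52, 52, 52, 47, 5, 2, 1]
0.32 [6, 7, 48, 52, 53, 53, 52, 2, 5, 5, 2]
0.33 [6, 2, 2, 50, 52, 51, 48, 0, 3, 2, 2]
0.34 [3, 3, 6, 4, 2, -9, 0, 4, 2, 4, 3]
0.35 [3, 3, 3, 2, 3, 2, 4, 3, 1, 1, 4]
0.36 [2, 3, 4, 3, 2, 6, 3, 3, 2, 2, 6]
0.37 [6, 4, 2, 3, 4, 6, 6, 4, 4, 6, 3]
0.38 [1, 2, 4, 3, 5, 3, 2, 1, 2, 3, 5]
0.39 [-9, -9, -9, -9, -9, -9, -9, -9, -9, -9, -5]
0.4 [-9, -9, -9, -9, -9, -9, -9, -9, -9, -9, -9]
(np.float64(567.3299822884297), np.float64(359.56885175119436)) (np.float64(420.926910444631), np.float64(96.43705279945677))
9124 [[0.33, -0.01, 1.17], [0.33, -0.01, 1.17], [0.33, -0.01, 1.17], [0.33, 0.47, 0.13], [0.2, 0.01, 0.16], [0.2, 0.04, 0.19], [0.19, 0.03, 0.21], [0.17, -0.41, 0.16], [0.17, -0.43, 0.18], [0.17, -0.43, 0.18], [0.16, -0.41, 0.18], [0.17, -0.02, 0.17], [0.18, 0.02, 0.25], [0.17, 0.07, 0.23], [0.15, -0.43, 0.18], [0.18, 0.03, 0.33], [0.14, -0.43, 0.18], [0.18, 0.05, 0.31], [0.14, -0.41, 0.18], [0.18, 0.05, 0.34], [0.13, -0.42, 0.17], [0.18, 0.04, 0.4], [0.13, -0.41, 0.18], [0.18, 0.04, 0.41], [0.12, -0.42, 0.17], [0.21, 0.02, 0.58], [0.17, 0.05, 0.41], [0.13, 0.11, 0.19], [0.21, -0.04, 0.6], [0.21, -0.02, 0.61], [0.21, -0.02, 0.61], [0.21, -0.02, 0.62], [0.21, -0.02, 0.63], [0.2, -0.02, 0.63], [0.2, -0.02, 0.63], [0.2, -0.02, 0.63], [0.2, -0.0, 0.64], [0.2, 0.01, 0.63], [0.19, 0.03, 0.63], [0.19, 0.06, 0.61], [0.19, -0.03, 0.62], [0.19, 0.0, 0.64], [0.19, 0.05, 0.62], [0.18, -0.04, 0.62], [0.19, 0.02, 0.65], [0.17, 0.08, 0.59]]
```

```bash
python3 -m jog '{"delta_pos":[[0.3,0.8,0],[0.3,0.84,0],[0.3,0.84,0],[0.3,0.84,0],[0.3,0.84,0],[0.3,0.84,0],[0.3,0.84,0],[0.3,0.84,0],[0.3,0.84,0],[0.3,0.84,0]],"turn":[[0,0,-0.07],[0,0,-0.07],[0,0,-0.07],[0,0,-0.07],[0,0,-0.07],[0,0,-0.07],[0,0,-0.07],[0,0,-0.07],[0,0,-0.07],[0,0,-0.07]],"hand":[0.7,0.7,0.7,0.7,0.7,0.7,0.7,0.7,0.7,0.7]}' 40
python3 -m jog '{"delta_pos":[[0.3,0.84,0],[0.3,0.84,0],[0.3,0.84,0],[0.3,0.84,0],[0.3,0.84,0],[0.3,0.84,0],[0.3,0.84,0],[0.3,0.8,0],[0,0,0],[0,0,0]],"turn":[[0,0,-0.07],[0,0,-0.07],[0,0,-0.07],[0,0,-0.07],[0,0,-0.07],[0,0,-0.07],[0,0,-0.07],[0,0,-0.07],[0,0,-0.07],[0,0,-0.07]],"hand":[0.7,0.7,0.7,0.7,0.7,0.7,0.7,0.7,0.7,0.7]}'
```

```text
time: 1.1
ee_pos: [0.3161, -0.1046, 0.2312]
tcp_rot: [180.0, -0.0, 11.9]
wrist_force: [1.1, -0.7, -0.6]
opening: 0.0727
time: 2.1
ee_pos: [0.4572, 0.1306, 0.2307]
tcp_rot: [-175.7, 0.2, 13.4]
wrist_force: [0.1, 1.0, 0.1]
opening: 0.0729
```

```bash
python3 -c "
from h import *
o=bot.get_obs();print(o['q'].round(1),o['qd'].round(2),o['tcp_rot'],o['ee_pos'])"
```

```text
[ 13.4  -5.1  -0.2  95.1   4.3 179.9] [-4.47 -1.92 -0.97  0.27  0.97  0.  ] [-1.75741502e+02  1.58173352e-01  1.34427109e+01] [0.45721375 0.1305634  0.23066361]
```

The last joint reached its 180° limit, so I'll turn half a turn the other way (yaw = 186°) while removing the tilt.

```bash
python3 -m jog '{"delta_pos":[[0,0,0],[0,0.2,0],[0,0.2,0],[0,0.2,0],[0,0.2,0],[0,0.2,0],[0,0.2,0],[0,0.2,0],[0,0.2,0],[0,0.2,0]],"turn":[[-0.52,-0.125,0],[0,0,1],[0,0,1],[0,0,1],[0,0,1],[0,0,1],[0,0,1],[0,0,1],[0,0,1],[0,0,1]],"hand":[0.7,0.7,0.7,0.7,0.7,0.7,0.7,0.7,0.7,0.7]}'
python3 -m jog '{"delta_pos":[[0,0.2,0],[0,0.2,0],[0,0.2,0],[0,0.2,0],[0,0.2,0],[0,0.2,0],[0,0.2,0],[0,0.2,0],[0,0.2,0],[0,0,0]],"turn":[[0,0,1],[0,0,1],[0,0,1],[0,0,1],[0,0,1],[0,0,1],[0,0,1],[0,0,1],[0,0,1],[0,0,1]],"hand":[0.7,0.7,0.7,0.7,0.7,0.7,0.7,0.7,0.7,0.7]}'
```

```text
time: 3.1
ee_pos: [0.4597, 0.2089, 0.2317]
tcp_rot: [-179.5, 0.1, 86.6]
wrist_force: [-0.1, -0.9, -0.3]
opening: 0.0724
time: 4.1
ee_pos: [0.4598, 0.2994, 0.2315]
tcp_rot: [-179.5, 0.1, 166.6]
wrist_force: [0.4, -0.5, -0.5]
opening: 0.0725
```

```bash
python3 -m jog '{"delta_pos":[[0.05,0.1,-0.4],[0.04,0.11,-0.4],[0,0,-0.4],[0,0,-0.4],[0,0,-0.4],[0,0,-0.4],[0,0,-0.4],[0,0,-0.3],[0,0,0],[0,0,0]],"turn":[[0,0,1],[0,0,1],[0,0,0.43],[0,0,0],[0,0,0],[0,0,0],[0,0,0],[0,0,0],[0,0,0],[0,0,0]],"hand":[0.7,0.7,0.7,0.7,0.7,0.7,0.7,0.7,0.7,0.7]}'
python3 - <<'E'
from h import *
snap('side','s2.png');t=snap('top','t2.png')
a=cv2.imread('pics/s2.png')[230:380,180:350];b=cv2.imread('pics/t2.png')[150:290,60:220]
cv2.imwrite('pics/z2.png',cv2.hconcat([cv2.resize(a,(400,353)),cv2.resize(b,(400,353))]))
E
```

```text
time: 5.1
ee_pos: [0.4648, 0.3097, 0.077]
tcp_rot: [-179.5, 0.1, -174.3]
wrist_force: [0.1, 0.5, -0.0]
opening: 0.0726
```

View pics/z2.png

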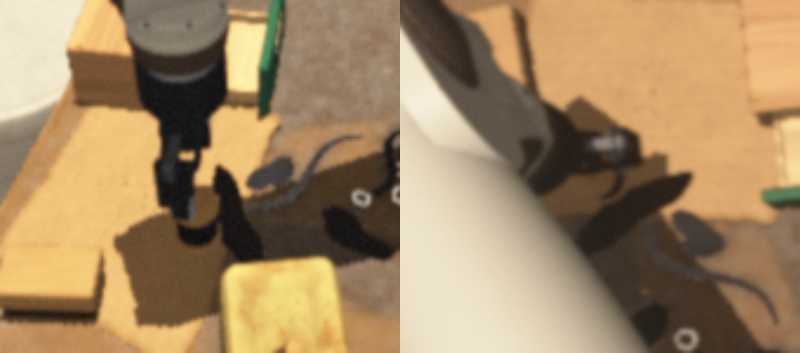

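```bash
python3 - <<'E'
from h import *
c=dict(np.load('pics/s2.png.npz'))
def pr(p):
    q=c['extrinsics']@np.r_[p,1]; u,v=c['cx']+c['fx']*q[0]/-q[2], c['cy']-c['fy']*q[1]/-q[2]; return (round((u-180)*400/170),round((v-230)*353/150))
for p in([.465,.31,.05],[.465,.31,0],[.465,.345,.08],[.465,.275,.08],[.465,.31,.077]):print(p,pr(np.array(p)))
Q=pts(c);p=Q[300:345,248:282].reshape(-1,3).astype(np.float32)
p=Q[290:345,235:290].reshape(-1,3);hh=p[(p[:,2]>.066)];print(len(hh),np.percentile(hh,[5,50,95],axis=0).round(3))
E
```

```text
[0.465, 0.31, 0.05] (195, 204)
[0.465, 0.31, 0] (198, 235)
[0.465, 0.345, 0.08] (182, 215)
[0.465, 0.275, 0.08] (204, 155)
[0.465, 0.31, 0.077] (194, 186)
608 [[0.394 0.335 0.088]
 [0.456 0.372 0.161]
 [0.471 0.386 0.189]]
```

The gripper straddles the spool as projected, with the near fingertip at about (182,213) in the crop. I'll descend and close.

```bash
python3 -m jog '{"delta_pos":[[0,0,-0.25],[0,0,-0.25],[0,0,-0.25],[0,0,-0.25],[0,0,-0.2],[0,0,0],[0,0,0],[0,0,0],[0,0,0],[0,0,0]],"turn":[[0,0,0],[0,0,0],[0,0,0],[0,0,0],[0,0,0],[0,0,0],[0,0,0],[0,0,0],[0,0,0],[0,0,0]],"hand":[0.7,0.7,0.7,0.7,0.7,0.7,-1,-1,-1,-1]}' 40
python3 -m jog '{"delta_pos":[[0,0,0],[0,0,0],[0,0,0],[0,0,0],[0,0,0.2],[0,0,0.4],[0,0,0.4],[0,0,0.4],[0,0,0.4],[0,0,0]],"turn":[[0,0,0],[0,0,0],[0,0,0],[0,0,0],[0,0,0],[0,0,0],[0,0,0],[0,0,0],[0,0,0],[0,0,0]],"hand":[-1,-1,-1,-1,-1,-1,-1,-1,-1,-1]}'
```

```text
time: 6.2
ee_pos: [0.4652, 0.3103, 0.0172]
tcp_rot: [-179.5, 0.1, -174.2]
wrist_force: [0.2, -0.3, 3.4]
opening: 0.0434
time: 7.2
ee_pos: [0.4657, 0.3107, 0.1095]
tcp_rot: [-179.6, 0.3, -174.2]
wrist_force: [-0.6, -0.2, -0.3]
opening: 0.0441
```

```bash
python3 -m jog '{"delta_pos":[[0,0,0.4],[0,0,0.1],[0,-0.5,0],[0,-0.6,0],[0.1,-0.6,0],[0.1,-0.6,0],[0.1,-0.6,0],[0.05,-0.6,0],[0,-0.6,0],[0,-0.3,0]],"turn":[[0,0,0],[0,0,0],[0,0,0],[0,0,0],[0,0,0],[0,0,0],[0,0,0],[0,0,0],[0,0,0],[0,0,0]],"hand":[-1,-1,-1,-1,-1,-1,-1,-1,-1,-1]}'
python3 - <<'E'
from h import *
snap('side','s3.png');t=snap('top','t3.png')
a=cv2.imread('pics/s3.png')[170:300,190:340];b=cv2.imread('pics/t3.png')[110:250,160:310]
cv2.imwrite('pics/z3.png',cv2.hconcat([cv2.resize(a,(400,350)),cv2.resize(b,(400,350))]))
E
```

```text
time: 8.2
ee_pos: [0.4819, 0.0881, 0.1305]
tcp_rot: [-179.5, -0.0, -174.3]
wrist_force: [-0.6, 0.0, -1.1]
opening: 0.0436
```

View pics/z3.png

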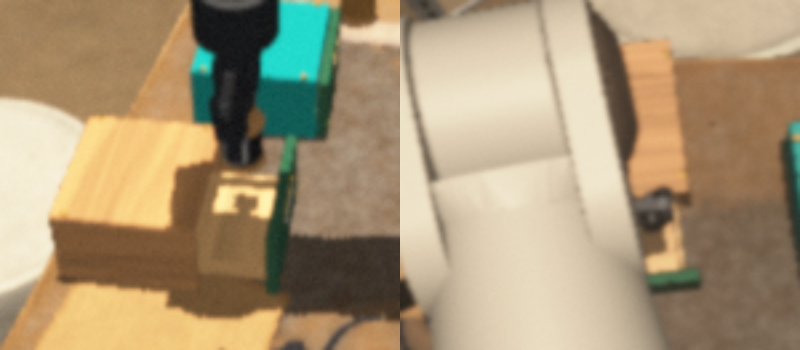

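```bash
python3 -m jog '{"delta_pos":[[0.03,-0.04,-0.2],[0,0,-0.3],[0,0,-0.3],[0,0,-0.3],[0,0,-0.3],[0,0,-0.2],[0,0,-0.1],[0,0,-0.1],[0,0,0],[0,0,0]],"turn":[[0,0,0],[0,0,0],[0,0,0],[0,0,0],[0,0,0],[0,0,0],[0,0,0],[0,0,0],[0,0,0],[0,0,0]],"hand":[-1,-1,-1,-1,-1,-1,-1,-1,-1,-1]}'
python3 - <<'E'
from h import *
snap('side','s4.png')
a=cv2.imread('pics/s4.png')[170:300,190:340]
cv2.imwrite('pics/z4.png',cv2.resize(a,(600,520)))
E
```

```text
time: 9.3
ee_pos: [0.484, 0.088, 0.0418]
tcp_rot: [-179.5, 0.1, -174.2]
wrist_force: [0.2, 0.6, -1.0]
opening: 0.0438
```

View pics/z4.png

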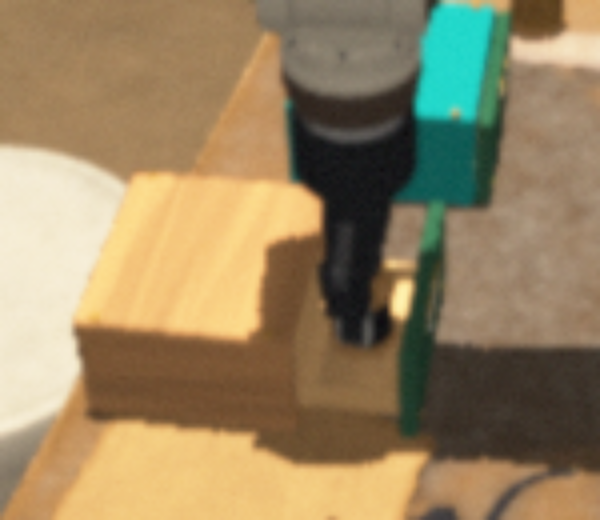

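```bash
python3 -m jog '{"delta_pos":[[0,0,-0.02],[0,0,-0.02],[0,0,-0.02],[0,0,-0.02],[0,0,-0.02],[0,0,0],[0,0,0],[0,0,0],[0,0,0],[0,0,0]],"turn":[[0,0,0],[0,0,0],[0,0,0],[0,0,0],[0,0,0],[0,0,0],[0,0,0],[0,0,0],[0,0,0],[0,0,0]],"hand":[-1,-1,-1,-1,-1,-1,-1,-1,-1,-1]}'
```

```text
time: 10.35
ee_pos: [0.4838, 0.088, 0.0364]
tcp_rot: [-179.5, 0.1, -174.2]
wrist_force: [-0.4, 0.5, 0.4]
opening: 0.044
```

```bash
python3 -m jog '{"delta_pos":[[0,0,-0.01],[0,0,-0.01],[0,0,-0.01],[0,0,0],[0,0,0],[0,0,0],[0,0,0],[0,0,0],[0,0,0],[0,0,0]],"turn":[[0,0,0],[0,0,0],[0,0,0],[0,0,0],[0,0,0],[0,0,0],[0,0,0],[0,0,0],[0,0,0],[0,0,0]],"hand":[-1,-1,-1,-1,-1,-1,-1,-1,-1,-1]}'
```

```text
time: 11.35
ee_pos: [0.4839, 0.088, 0.0351]
tcp_rot: [-179.5, 0.1, -174.2]
wrist_force: [-0.1, -0.6, 5.5]
opening: 0.0437
```

Contact felt (5.5 N). Opening to about 62 mm and rising.

```bash
python3 -m jog '{"delta_pos":[[0,0,0],[0,0,0],[0,0,0],[0,0,0],[0,0,0.2],[0,0,0.4],[0,0,0.5],[0,0,0.5],[0,0,0.5],[0,0,0]],"turn":[[0,0,0],[0,0,0],[0,0,0],[0,0,0],[0,0,0],[0,0,0],[0,0,0],[0,0,0],[0,0,0],[0,0,0]],"hand":[0.45,0.45,0.45,0.45,0.45,0.45,0.45,0.45,0.45,0.45]}'
python3 - <<'E'
from h import *
snap('side','s5.png')
a=cv2.imread('pics/s5.png')[170:300,190:340]
cv2.imwrite('pics/z5.png',cv2.resize(a,(600,520)))
E
```

```text
time: 12.35
ee_pos: [0.4853, 0.0883, 0.1441]
tcp_rot: [-179.5, 0.4, -174.2]
wrist_force: [-0.5, -0.1, -0.4]
opening: 0.062
```

View pics/z5.png

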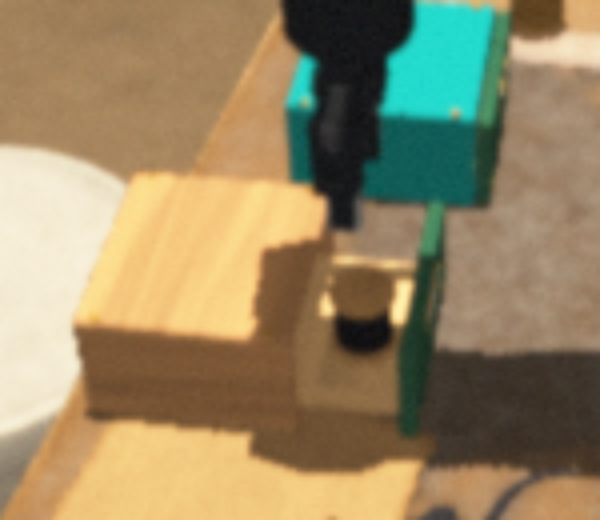

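The spool stands on the tray floor at about (362,310). Next I'll go in front of the board with shut fingers.

```bash
python3 -m jog '{"delta_pos":[[-0.3,-0.03,0],[-0.4,-0.05,0],[-0.4,-0.05,0],[-0.4,-0.05,0],[-0.4,-0.05,0],[-0.3,-0.05,0],[0,0,-0.4],[0,0,-0.4],[0,0,-0.4],[0,0,-0.3]],"turn":[[0,0,0],[0,0,0],[0,0,0],[0,0,0],[0,0,0],[0,0,0],[0,0,0],[0,0,0],[0,0,0],[0,0,0]],"hand":[-1,-1,-1,-1,-1,-1,-1,-1,-1,-1]}'
python3 -m jog '{"delta_pos":[[0,0,-0.3],[0,0,-0.2],[0,0,0],[0.1,0.01,0],[0.1,0.01,0],[0.1,0.01,0],[0.1,0.01,0],[0.1,0.01,0],[0.1,0.01,0],[0,0,0]],"turn":[[0,0,0],[0,0,0],[0,0,0],[0,0,0],[0,0,0],[0,0,0],[0,0,0],[0,0,0],[0,0,0],[0,0,0]],"hand":[-1,-1,-1,-1,-1,-1,-1,-1,-1,-1]}'
```

```text
time: 13.4
ee_pos: [0.3729, 0.0738, 0.0631]
tcp_rot: [-179.5, -0.0, -174.2]
wrist_force: [-0.1, 0.8, 0.5]
opening: -0.0003
time: 14.4
ee_pos: [0.4043, 0.077, 0.0398]
tcp_rot: [-179.5, 0.0, -174.2]
wrist_force: [0.7, 0.2, 0.9]
opening: -0.0
```

```bash
python3 -m jog '{"delta_pos":[[0.08,0.008,0],[0.08,0.008,0],[0.08,0.008,0],[0.08,0.008,0],[0.06,0.006,0],[0.06,0.006,0],[0.06,0.006,0],[0.06,0.006,0],[0.06,0.006,0],[0.06,0.006,0]],"turn":[[0,0,0],[0,0,0],[0,0,0],[0,0,0],[0,0,0],[0,0,0],[0,0,0],[0,0,0],[0,0,0],[0,0,0]],"hand":[-1,-1,-1,-1,-1,-1,-1,-1,-1,-1]}'
```

```text
time: 15.4
ee_pos: [0.4375, 0.0803, 0.0397]
tcp_rot: [-179.5, -0.0, -174.2]
wrist_force: [-4.6, -0.8, 1.0]
opening: 0.0004
```

```bash
python3 -m jog '{"delta_pos":[[0.05,0.005,0],[0.05,0.005,0],[0.05,0.005,0],[0.05,0.005,0],[0.05,0.005,0],[0.05,0.005,0],[0.05,0.005,0],[0.05,0.005,0],[0,0,0],[0,0,0]],"turn":[[0,0,0],[0,0,0],[0,0,0],[0,0,0],[0,0,0],[0,0,0],[0,0,0],[0,0,0],[0,0,0],[0,0,0]],"hand":[-1,-1,-1,-1,-1,-1,-1,-1,-1,-1]}'
```

```text
time: 16.4
ee_pos: [0.4576, 0.0823, 0.0397]
tcp_rot: [-179.5, 0.0, -174.2]
wrist_force: [-5.3, 0.2, 1.7]
opening: -0.0002
```

```bash
python3 -m jog '{"delta_pos":[[0.03,0.003,0],[0.03,0.003,0],[0.03,0.003,0],[0.03,0.003,0],[0.03,0.003,0],[0.03,0.003,0],[0.03,0.003,0],[0.03,0.003,0],[0,0,0],[0,0,0]],"turn":[[0,0,0],[0,0,0],[0,0,0],[0,0,0],[0,0,0],[0,0,0],[0,0,0],[0,0,0],[0,0,0],[0,0,0]],"hand":[-1,-1,-1,-1,-1,-1,-1,-1,-1,-1]}'
```

```text
time: 17.4
ee_pos: [0.4694, 0.0836, 0.0397]
tcp_rot: [-179.5, -0.0, -174.2]
wrist_force: [-6.7, -0.6, 2.0]
opening: -0.0001
```

```bash
python3 -m jog '{"delta_pos":[[0.02,0.002,0],[0.02,0.002,0],[0.02,0.002,0],[0,0,0],[0,0,0],[0,0,0],[0,0,0],[0,0,0],[0,0,0],[0,0,0]],"turn":[[0,0,0],[0,0,0],[0,0,0],[0,0,0],[0,0,0],[0,0,0],[0,0,0],[0,0,0],[0,0,0],[0,0,0]],"hand":[-1,-1,-1,-1,-1,-1,-1,-1,-1,-1]}'
```

```text
time: 18.4
ee_pos: [0.4723, 0.0838, 0.0396]
tcp_rot: [-179.5, -0.0, -174.2]
wrist_force: [-6.2, -1.0, 2.7]
opening: -0.0002
```

```bash
python3 -m jog '{"delta_pos":[[0.015,0.0015,0],[0.015,0.0015,0],[0,0,0],[0,0,0],[0,0,0],[0,0,0],[0,0,0],[0,0,0],[0,0,0],[0,0,0]],"turn":[[0,0,0],[0,0,0],[0,0,0],[0,0,0],[0,0,0],[0,0,0],[0,0,0],[0,0,0],[0,0,0],[0,0,0]],"hand":[-1,-1,-1,-1,-1,-1,-1,-1,-1,-1]}'
```

```text
time: 19.4
ee_pos: [0.4733, 0.0839, 0.0396]
tcp_rot: [-179.5, -0.1, -174.2]
wrist_force: [-9.9, -0.2, 4.0]
opening: -0.0003
```

```bash
python3 - <<'E'
from h import *
snap('side','s6.png')
a=cv2.imread('pics/s6.png')[170:300,190:340]
cv2.imwrite('pics/z6.png',cv2.resize(a,(600,520)))
E
```

```text
(no output)
```

View pics/z6.png

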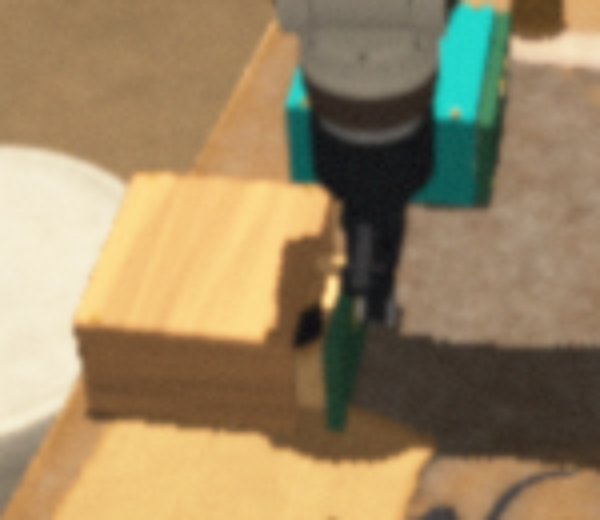

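The board is nearly in, with the black thread visible at (310,325). Force rose to 9.9 N, so the buffer is starting; small steps from here.

```bash
python3 -m jog '{"delta_pos":[[0.01,0.001,0],[0,0,0],[0,0,0],[0,0,0],[0,0,0],[0,0,0],[0,0,0],[0,0,0],[0,0,0],[0,0,0]],"turn":[[0,0,0],[0,0,0],[0,0,0],[0,0,0],[0,0,0],[0,0,0],[0,0,0],[0,0,0],[0,0,0],[0,0,0]],"hand":[-1,-1,-1,-1,-1,-1,-1,-1,-1,-1]}'
```

```text
time: 20.45
ee_pos: [0.4735, 0.084, 0.0396]
tcp_rot: [-179.5, -0.1, -174.2]
wrist_force: [-10.8, -1.0, 4.9]
opening: 0.0005
```

```bash
python3 -c "
from h import *
print(bot.get_obs()['wrist_force'],bot.get_obs()['ee_pos'])"
```

```text
[-10.79536095  -1.04339576   4.85664601] [0.47350697 0.08395755 0.03963325]
```

```bash
python3 -m jog '{"delta_pos":[[0.012,0.001,0],[0.012,0.001,0],[0,0,0],[0,0,0],[0,0,0],[0,0,0],[0,0,0],[0,0,0],[0,0,0],[0,0,0]],"turn":[[0,0,0],[0,0,0],[0,0,0],[0,0,0],[0,0,0],[0,0,0],[0,0,0],[0,0,0],[0,0,0],[0,0,0]],"hand":[-1,-1,-1,-1,-1,-1,-1,-1,-1,-1]}'
```

```text
time: 21.45
ee_pos: [0.4739, 0.0839, 0.0394]
tcp_rot: [-179.5, -0.2, -174.2]
wrist_force: [-14.4, -0.5, 6.4]
opening: -0.0001
```

14.4 N, so it is fully pressed. Easing back gently so the tray follows.

```bash
python3 -m jog '{"delta_pos":[[-0.04,-0.004,0],[-0.04,-0.004,0],[-0.04,-0.004,0],[-0.04,-0.004,0],[-0.04,-0.004,0],[-0.04,-0.004,0],[-0.04,-0.004,0],[-0.04,-0.004,0],[-0.04,-0.004,0],[0,0,0]],"turn":[[0,0,0],[0,0,0],[0,0,0],[0,0,0],[0,0,0],[0,0,0],[0,0,0],[0,0,0],[0,0,0],[0,0,0]],"hand":[-1,-1,-1,-1,-1,-1,-1,-1,-1,-1]}'
```

```text
time: 22.45
ee_pos: [0.458, 0.0824, 0.0399]
tcp_rot: [-179.5, 0.1, -174.2]
wrist_force: [0.4, 0.3, 0.2]
opening: -0.0002
```

Force is gone 16 mm back, so the catch holds. Withdrawing and checking.

```bash
python3 -m jog '{"delta_pos":[[-0.1,-0.01,0],[-0.2,-0.02,0],[-0.3,-0.03,0],[-0.4,-0.04,0],[-0.4,-0.04,0],[-0.2,0,0.3],[0,0,0.5],[0,0,0.5],[0,0,0.5],[0,0,0.3]],"turn":[[0,0,0],[0,0,0],[0,0,0],[0,0,0],[0,0,0],[0,0,0],[0,0,0],[0,0,0],[0,0,0],[0,0,0]],"hand":[-1,-1,-1,-1,-1,-1,-1,-1,-1,-1]}'
python3 -m jog '{"delta_pos":[[0,-0.8,0],[0,-0.8,0],[0,-0.8,0],[0,-0.8,0],[0,-0.8,0],[0,-0.6,0],[0,0,0],[0,0,0],[0,0,0],[0,0,0]],"turn":[[0,0,0],[0,0,0],[0,0,0],[0,0,0],[0,0,0],[0,0,0],[0,0,0],[0,0,0],[0,0,0],[0,0,0]],"hand":[-1,-1,-1,-1,-1,-1,-1,-1,-1,-1]}'
python3 - <<'E'
from h import *
s=snap('side','s7.png');c=snap('top','t7.png')
a=cv2.imread('pics/s7.png')[170:300,190:340];b=cv2.imread('pics/t7.png')[110:250,160:310]
cv2.imwrite('pics/z7.png',cv2.hconcat([cv2.resize(a,(400,350)),cv2.resize(b,(400,350))]))
Q=pts(s).astype(np.float32)
hs=cv2.cvtColor(s['frame'],cv2.COLOR_RGB2HSV)[215:285,260:310].reshape(-1,3);p=Q[215:285,260:310].reshape(-1,3)
g=(hs[:,0]>40)&(hs[:,0]<95)&(hs[:,1]>80)&(p[:,2]>.06)&(p[:,1]>0);q=p[g];r=cv2.minAreaRect(np.ascontiguousarray(q[:,:2]));print('front',r)
P=pts(c).astype(np.float32)
p=P[200:242,408:448].reshape(-1,3);q=p[(p[:,2]>.054)&(p[:,2]<.07)]
if len(q)>9: print('nat',cv2.minEnclosingCircle(np.ascontiguousarray(q[:,:2])))
E
```

```text
time: 23.45
ee_pos: [0.3778, 0.0754, 0.1467]
tcp_rot: [-179.5, 0.2, -174.2]
wrist_force: [-0.3, 0.8, 0.8]
opening: 0.0001
time: 24.45
ee_pos: [0.3779, -0.1537, 0.1448]
tcp_rot: [-179.5, 0.1, -174.2]
wrist_force: [-0.4, 0.6, 0.2]
opening: 0.0002
front ((0.390235960483551, 0.4238734841346741), (0.03169964626431465, 0.8443835377693176), 15.254597663879395)
```

View pics/z7.png

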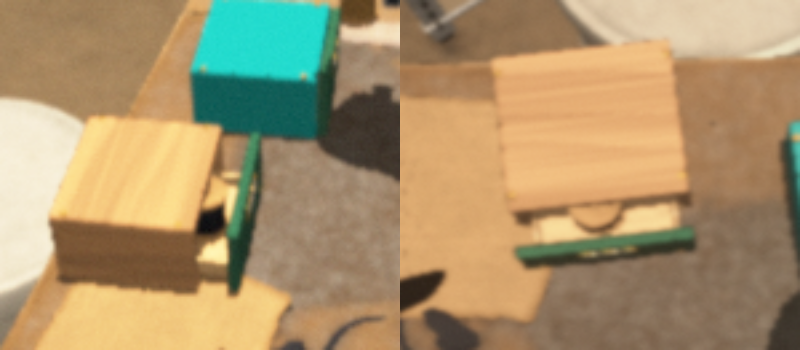

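The spool stands half under the cabinet roof at about (210,205) left and (597,212) right. The tray is part-way in; I'll measure by how much.

```bash
python3 - <<'E'
from h import *
def front(f):
    s=dict(np.load('pics/'+f));Q=pts(s).astype(np.float32)
    hs=cv2.cvtColor(s['frame'],cv2.COLOR_RGB2HSV)[205:290,255:310].reshape(-1,3);p=Q[205:290,255:310].reshape(-1,3)
    g=(hs[:,0]>40)&(hs[:,0]<95)&(hs[:,1]>80)&(p[:,2]>.065)&(p[:,2]<.085)&(p[:,1]>-.02)&(p[:,1]<.2);q=p[g]
    r=cv2.minAreaRect(np.ascontiguousarray(q[:,:2]));d=q[:,:2]@[.9945,.1045];return r,np.median(d),d.min()
print(front('s1.png.npz') if 0 else front('side1.png.npz'));print(front('s7.png.npz'))
c=camera('side');np.savez('pics/s8.png.npz',**c);print(front('s8.png.npz'))
Q=pts(c);p=Q[150:190,305:345].reshape(-1,3).astype(np.float32);q=p[(p[:,2]>.054)&(p[:,2]<.07)];print(len(q),cv2.minEnclosingCircle(np.ascontiguousarray(q[:,:2])) if len(q)>5 else 0)
Q0=pts(dict(np.load('pics/side1.png.npz')));p=Q0[150:190,305:345].reshape(-1,3).astype(np.float32);q=p[(p[:,2]>.054)&(p[:,2]<.07)];print(len(q),cv2.minEnclosingCircle(np.ascontiguousarray(q[:,:2])))
E
```

```text
(((0.4455803632736206, 0.08217769116163254), (0.010337788611650467, 0.1467961072921753), 6.296879291534424), np.float64(0.45108987602964046), np.float64(0.44671788486093283))
(((0.4826842248439789, 0.08622673898935318), (0.012205159291625023, 0.14697760343551636), 5.442009925842285), np.float64(0.4875435642525554), np.float64(0.4829420377593488))
(((0.4832606017589569, 0.08469472080469131), (0.01237474475055933, 0.14791256189346313), 5.966923236846924), np.float64(0.4877552216500044), np.float64(0.4832417794503272))
135 ((0.4492417573928833, -0.25974559783935547), 0.10027647018432617)
136 ((0.4459173083305359, -0.26059404015541077), 0.10303793847560883)
```

```bash
python3 -c "
from h import *
print(bot.get_obs()['wrist_force'],ticket.job_done())"
```

```text
the job is handed in; nothing more can be done
[ 0.24971926 -1.24641045 -0.93631016] None
```

I stood the black spool upright in the tray. Then I pushed the tray in by its green front until the buffer was felt, at 14.4 N, the highest reading. I eased off, the catch held, and I handed the job in at about 24.5 s.

- **Tray:** it was about 30 mm out in two successive pictures taken after I withdrew. That is at the upper end of the 12 to 31 mm expected for a caught tray, and it starts from my estimate of 67 mm out at the beginning. The front did not move between the two pictures.
- **Black spool:** both cameras show it standing upright in the tray, half under the cabinet roof.
- **Natural spool:** the arm never went near it. My position checks at the end did not work. The top view gave no reading, and the side-view fit also took in other objects, though it came out within about 4 mm of the first picture.
- **Arm:** it was clear of everything at hand-in, with only noise on the wrist force. Early on, the last joint reached its range limit during the first approach and tilted the tool about 4°. I corrected this with a half turn before the grasp.

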